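# Square up a marking fixture pack on a tilted table and pin it

### The job

Get the marking fixture on the 30-degree angle table ready for the laser: square up its loose pack (two spacers with the blue nest on top) against the ledge near the centre line and pass the long red-knobbed pin from the pin block through all three plates. Slide pack and pin along the ledge until the pin finds the hole of the locating block hidden beneath, and push it fully home, its knob flush on the nest. Feel it in without forcing it, let go, and leave the short pin and the other things on the bench where they are.

Things in the scene. Friction and masses are not known exactly. Their poses are not given: they have to be found in the camera images.
- angle_table: Tilting angle table, fixed: dark steel base 200 x 230 x 14 mm, grey side lugs and slotted quadrant arms with black knobs, carrying the deck. Origin on the bench straight below the deck's origin; x level, the way the deck rises; z up. Base from x = -60 to +140 mm; 270 mm wide (y) over the knobs; the arms rise at most 10 mm above the deck's face.
- deck: Aluminium deck 160 x 200 x 24 mm, fixed at 30 degrees, rising away from the robot. Origin on its face on the scribed centre line (y = 0), 80 mm above the bench; x up the slope, y across, z out of the face. From x = -42 to +118, y = -100 to +100 mm. A ledge 18 mm high crosses the low side, its face at x = -30. A slot 22 mm wide runs across at x = 0; the locating block is clamped in it.
- slot_line (a point): Middle of the deck's cross slot, on its face and centre line (the deck's origin). A brass locating block (21 x 80 mm, top 1 mm below the face) is clamped in the slot. Its pin hole (11 mm wide, chamfered, right through), in its middle, is at x = 0 but anywhere within 8 mm of y = 0: not measured and mostly under the pack, so it is felt for with the pin's tip, sliding pack and pin along the ledge.
- spacer_lower_hole (a point): Lower spacer, loose, dark plate on the deck, bottom of the pack, 6 mm thick, 70 g. Point: centre of its hole, half-way through. Axes: x along it (up the slope), y across, z out of its face. All three plates are 90 (x) x 50 (y) mm; hole 11 mm wide, chamfered, on the centre line, 30 mm from the low end: flush on the ledge, the hole is at x = 0 of the deck's frame.
- spacer_upper_hole (a point): Upper spacer, loose, green plate 90 x 50 x 6 mm, 70 g, middle of the pack. Point: centre of its hole, half-way through; axes as the lower spacer's. At the start the plates are shifted across the slope (each up to 13 mm from the one below), up to 6 mm off the ledge and slightly askew, and the pack is up to 30 mm off the centre line. Plates may slide down when nudged; friction varies.
- nest_hole (a point): Part nest, loose, blue plate 90 x 50 x 8 mm, about 90 g, top of the pack (the pack is 20 mm thick). A steel name-plate blank 34 x 40 mm is fixed in it, 1 mm proud, 22 to 56 mm up-slope of the hole. Point: centre of its hole, half-way through; axes and outline as the spacers'.
- pin_block: Fixed grey plastic block 130 (x) x 50 (y) x 46 mm high with two upright holes at x = -36 and +36 mm, in which the two pins stand with their knobs resting on top. Origin: centre of its underside.
- pin_long_knob (a point): Long locating pin, loose, 50 g: red cylindrical knob, 22 mm across and 22 mm high, on a steel shank 10 mm thick and 38 mm long with a 1.5 mm bevelled end. Point: centre of the knob; z along the pin, away from the shank; the tip is 49 mm below it. It stands upright in either hole of the block, knob centre 57 mm above the bench. Fully home, the knob centre is 31 mm out from the deck's face.
- pin_short_knob (a point): Short locating pin, loose: black knob of the same size on a shank 24 mm long, in the other hole of the block. Not for this job: leave it. Point: centre of the knob.
- dropper_bottle: White plastic dropper bottle with a yellow nozzle, 42 mm across, 127 mm high, standing loose on the bench. Bystander. Origin: centre of its underside.
- mouse: Black and blue computer mouse 105 x 64 x 26 mm, loose on the bench. Bystander. Origin: centre of its underside.
- lens_cap: Black round lens cap 56 mm across, 20 mm high, open side up, loose on the bench. Bystander. Origin: centre of its underside.
Mind the look-alikes: they are no part of the job. Leave any purple look-alike of the part that bears spacer_upper_hole alone. What is shaped like the part that bears pin_long_knob but purple is not meant.

How it is judged:
At the end, for the whole second after the job is handed in: The long pin stands along the deck's normal (0.06 rad) through all three plates into the locating block, knob seated on the nest within 2.5 mm; the plates lie on the deck in order (2 mm), on the ledge (3 mm), square (0.06 rad), pin within 3 mm of their hole centres; all at rest (x of spacer_lower_hole in the frame of deck between -0.003 and 0.003 m and z of spacer_lower_hole in the frame of deck between 0.001 and 0.005 m and x of pin_long_knob in the frame of spacer_lower_hole between -0.003 and 0.003 m and y of pin_long_knob in the frame of spacer_lower_hole between -0.003 and 0.003 m and angle between the x axis of each of spacer_lower_hole, spacer_upper_hole, nest_hole and the x axis of deck, either way round below 0.06 rad and angle between the z axis of each of spacer_lower_hole, spacer_upper_hole, nest_hole, pin_long_knob and the z axis of deck, either way round below 0.06 rad and x of spacer_upper_hole in the frame of deck between -0.003 and 0.003 m and z of spacer_upper_hole in the frame of deck between 0.007 and 0.011 m and x of pin_long_knob in the frame of spacer_upper_hole between -0.003 and 0.003 m and y of pin_long_knob in the frame of spacer_upper_hole between -0.003 and 0.003 m and x of nest_hole in the frame of deck between -0.003 and 0.003 m and z of nest_hole in the frame of deck between 0.014 and 0.018 m and x of pin_long_knob in the frame of nest_hole between -0.003 and 0.003 m and y of pin_long_knob in the frame of nest_hole between -0.003 and 0.003 m and x of pin_long_knob in the frame of deck between -0.003 and 0.003 m and y of pin_long_knob in the frame of deck between -0.011 and 0.011 m and z of pin_long_knob in the frame of deck between 0.0285 and 0.0335 m and linear speed of each of pin_long, nest below 0.02 m/s); the robot touches nothing.
It fails at once if the long pin is forced: it presses on the nest, a spacer, the locating block or the deck with more than 45 N (contact force between pin_long and nest above 45 N or contact force between pin_long and spacer_upper above 45 N or contact force between pin_long and spacer_lower above 45 N or contact force between pin_long and slide_block above 45 N or contact force between pin_long and deck above 45 N).
It fails at once if the short pin is moved by more than 15 mm (distance of pin_short_knob from where it was at the start of the episode above 0.015 m).
It fails at once if the dropper bottle, the mouse or the lens cap is moved by more than 25 mm, or the bottle is tipped (distance of any of dropper_bottle, mouse, lens_cap from where it was at the start of the episode above 0.025 m or angle between dropper_bottle's own z axis and vertical above 0.35 rad).
It also fails if it takes over 72 s, if anything falls off the work surface, if the arm or the gripper's body presses on something with over 40 N, if the wrist force passes 120 N, or if a joint passes its speed limit or range.

### The arm

A 6-joint arm with a two-finger parallel gripper is mounted at the origin on the work surface. World frame = base frame: x ahead of the robot, y to its left, z up, the work surface at z = 0. Lengths are in m, angles in rad, forces in N, time in s.
With the tool pointing down it reaches from about 0.3 to 1 m from the base axis. Payload 5.1 kg.
Tool frame: the origin (TCP) lies at the centre of the arm's flange, where the gripper is bolted on; the fingertips stand 190 mm ahead of it and the grasp point (between the pads) lies 171 mm ahead of it; z points along the fingers, y is the line along which they close (so a half turn about z gives the same grasp; the last joint's range is limited). The gripper opens to 95 mm and grips with 3 to 60 N. Pads are 20 mm wide; open, the fingers measure 119 mm over their backs; the gripper's body (75 mm by 180 mm) begins 59 mm behind the grasp point.
Start: joints at [-1.251, 0.124, 1.65, -0, 1.367, -0.083], TCP at [0.255, -0.598, 0.405] pointing down, gripper open.
Joint ranges: [-2.61, 2.61], [-1.02, 2.33], [0.03, 2.71], [-1.35, 4.49], [0.32, 2.68], [-2.91, 2.91]. Speed limits (rad/s): [2.57, 2.57, 3.14, 3.14, 3.14, 3.14].

### API

Orientations are given as a unit quaternion [x, y, z, w].
In Python, from plant import manip gives the robot as it stands.
- The arm moves only by the tool servo_tool, never from a script. Its argument "commands" is a list of rows, each a list of 3 entries, a list of its own where there are three numbers: the shift along the tool's x, y, z in mm, then the turn, a rotation vector about the tool's x, y, z in rad, then the closure, from 0 (fully open) to 1 (shut). In form: [[[dx, dy, dz], [wx, wy, wz], fingers], ...]. A call has 1 to 20 rows; each row shifts and turns the commanded pose from where the row before left it, along the tool's axes as they then stand; what a row does not reach is not made up. A row lasts 1/12 s, in which the tool goes at most 41.7 mm and 7.16 degrees, less where a joint would pass 70% of its speed; a pose out of reach is approached as far as the arm can. A call is refused whole if a number of a shift passes 41.7 or a number of a turn 0.125, either way. A call with a gripper value outside its range is refused whole. The fingers move at their own pace and stop on an object; "newtons" is the grip in N (left out, the last holds). Time passes only in rows, so rows that do not move let the fingers close. It gives the time, the measured TCP pose, the force, the opening and the grip force at its end, in the units of the state.
- manip.state(): the state, without advancing time (a new reading comes with each control period).
- manip.grab_frame(name): name is "side" or "top" or "wrist"; returns a dict with "color" (420x560x3 uint8, red, green, blue), "camera_matrix" (3x3 intrinsics, pixels), "view" (4x4, takes a point from world to camera coordinates); the wrist camera has in their place "hand_eye" (4x4, takes a point from camera to tool coordinates, whose origin is the TCP and whose axes are the flange's). Camera axes: x right, y down, z forward; pixel columns grow to the right and rows downward; lengths in m; the calibration is good to about 2 mm. A picture is of the moment at which its call begins: read the wrist's pose just before it. There is no depth.
- manip.job_done(): hands the job in; it is judged then, once.
The state is a dict: "time": time; "joint_positions": joint angles; "dq": joint speeds; "tau": joint torques, N m; "position": TCP position; "eef_rot": TCP orientation; "wrist_force": force on the tool from outside, world axes, zero at the start; "moment": the same for the moment, N m; "grip_width": opening from 0.0 (shut) to 1.0 (fully open); "gripper_force": force on a finger pad.
Only numpy, scipy, OpenCV 4.12 (cv2) and the standard library are available. Lean on these libraries where they do the work, as an engineer would, in place of code of your own. Each camera call takes 0.05 s, during which the arm holds its last target. There are 200 camera calls.

## Working session

There is one attempt and no reset: what is moved stays moved. The work goes in short steps, Python scripts to look and compute and a tool call to move; the robot and the scene stay as the last step left them, time stands still between calls to the robot, and variables do not carry over. Pictures are saved under pics/ and viewed, at most 10 in all, crops included, and the job is handed in when it is done.

Besides the shell and the picture viewer there is one more tool, called after "Call:" as a command line: name --argument value ..., lists and objects as JSON in quotes. servo_tool: Moves the arm, as the interface text tells. Its arguments: {"type":"object","properties":{"commands":{"type":"array","items":{"type":"array"}},"newtons":{"type":"number"}},"required":["commands"]}

```bash
ls; mkdir -p pics
cat > h.py <<'E'
import numpy as np, cv2
from scipy.spatial.transform import Rotation as R
from plant import manip
def snap(name,fn=None):
    s=manip.state(); f=manip.grab_frame(name); K=np.array(f["camera_matrix"])
    if name=="wrist":
        T=np.eye(4); T[:3,:3]=R.from_quat(s["eef_rot"]).as_matrix(); T[:3,3]=s["position"]
        C=T@np.array(f["hand_eye"])
    else: C=np.linalg.inv(np.array(f["view"]))
    if fn: cv2.imwrite("pics/"+fn,cv2.cvtColor(f["color"],cv2.COLOR_RGB2BGR)); np.savez("pics/"+fn[:-4],K=K,C=C)
    return f["color"],K,C
def load(fn):
    z=np.load("pics/"+fn[:-4]+".npz"); return cv2.cvtColor(cv2.imread("pics/"+fn),cv2.COLOR_BGR2RGB),z["K"],z["C"]
def ray(K,C,uv):
    d=C[:3,:3]@np.linalg.solve(K,[uv[0],uv[1],1.]); return C[:3,3],d/np.linalg.norm(d)
def plane(K,C,uv,p0,n):
    o,d=ray(K,C,uv); n=np.array(n); return o+d*((np.array(p0)-o)@n)/(d@n)
def proj(K,C,p):
    q=np.linalg.inv(C)@np.append(p,1); q=K@q[:3]; return q[:2]/q[2]
def two(a,b):
    (o1,d1),(o2,d2)=a,b
    A=np.stack([d1,-d2],1); t=np.linalg.lstsq(A,o2-o1,rcond=None)[0]
    p,q=o1+t[0]*d1,o2+t[1]*d2; return (p+q)/2,np.linalg.norm(p-q)
E
python3 - <<'E'
from h import *
print(manip.state())
for n in("top","side","wrist"):
    c,K,C=snap(n,n+"0.png"); print(n,K[0,0],C.round(3).tolist())
E
```

```text
pics
{'time': 0.0, 'joint_positions': array([-1.25060185e+00,  1.24497493e-01,  1.65165319e+00, -3.39823123e-05,
        1.36748842e+00, -8.25866938e-02]), 'dq': array([-1.40235748e-03,  4.45103931e-04,  7.15859409e-05, -3.90598671e-04,
       -2.13681335e-03, -1.68526312e-04]), 'tau': array([-4.29613056e-05, -4.17604494e+01, -3.59931564e+01,  7.74640124e-02,
        4.93131776e-02, -1.57257641e-04]), 'position': array([ 0.25468663, -0.59775914,  0.40350388]), 'eef_rot': array([ 9.79788161e-01,  2.00035279e-01, -1.37797574e-04, -1.01403886e-03]), 'wrist_force': array([-0.40856553, -0.34486598, -0.35030763]), 'moment': array([-0.00318283,  0.00329346,  0.01880534]), 'gripper_force': 0.0, 'grip_width': 0.9988974742391463}
top 462.46959460427524 [[-0.076, -0.974, 0.213, 0.321], [-0.997, 0.075, -0.015, 0.028], [-0.001, -0.213, -0.977, 0.957], [0.0, 0.0, 0.0, 1.0]]
side 400.4696717146694 [[-0.887, -0.314, 0.338, 0.246], [-0.461, 0.637, -0.617, 0.453], [-0.021, -0.703, -0.71, 0.624], [0.0, 0.0, 0.0, 1.0]]
wrist 302.7551175483689 [[0.392, -0.881, -0.266, 0.329], [-0.92, -0.376, -0.111, -0.564], [-0.002, 0.288, -0.958, 0.384], [0.0, 0.0, 0.0, 1.0]]
```

View pics/top0.png

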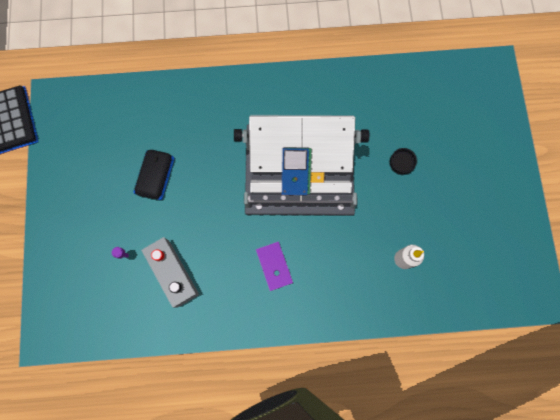

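View pics/side0.png

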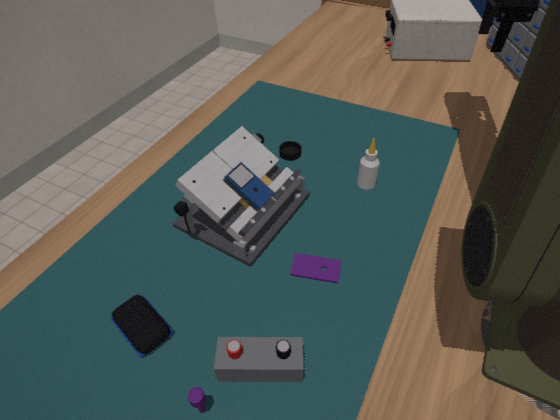

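Top: deck at about (300,150), nest hole (295,179), red knob (157,255), black knob (175,287). Side: nest hole around (256,188), red knob (234,347). Purple plate and purple pin are decoys. I'll zoom in on the deck.

Run:
```python
from h import *
c,K,C=load("top0.png"); 
cv2.imwrite("pics/z0.png",cv2.resize(cv2.cvtColor(c,cv2.COLOR_RGB2BGR)[105:220,235:375],None,fx=5,fy=5,interpolation=cv2.INTER_CUBIC))
cs,Ks,Cs=load("side0.png")
# red knob
for (cc,k,ce,nm) in((c,K,C,"t"),(cs,Ks,Cs,"s")):
    h=cv2.cvtColor(cc,cv2.COLOR_RGB2HSV)
    m=(((h[...,0]<8)|(h[...,0]>172))&(h[...,1]>140)&(h[...,2]>80)).astype(np.uint8)
    n,l,st,ct=cv2.connectedComponentsWithStats(m)
    for i in range(1,n):
        if st[i,4]>15: print(nm,st[i],ct[i],plane(k,ce,ct[i],[0,0,.057],[0,0,1]).round(4))
print("black",plane(K,C,(175,287),[0,0,.068],[0,0,1]),plane(Ks,Cs,(283,348),[0,0,.06],[0,0,1]))
```

```text
t [157 251   7  10  30] [160.9        256.16666667] [0.4371 0.251  0.057 ]
s [386  42   5   4  20] [388.   43.5] [ 0.5478 -0.8576  0.057 ]
s [227 344  15  15 104] [234.90384615 352.99038462] [0.4371 0.2603 0.057 ]
black [0.37500776 0.22283103 0.068     ] [0.37706133 0.22297933 0.06      ]
```

View pics/z0.png

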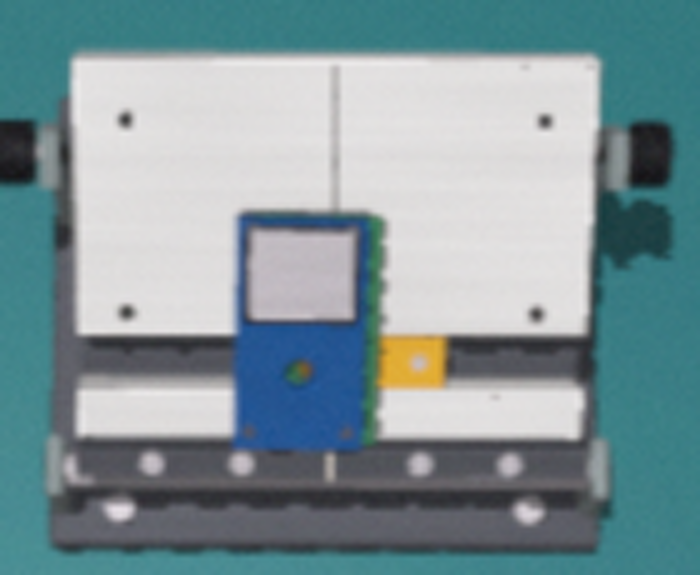

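The zoom shows the scribed centre line (x≈333), the nest hole (300,372), the green plate shifted right of the nest, and the brass block's right edge at (447,360). I'll work out the deck pose from these.

```bash
cat >> h.py <<'E'
def deckT(p,yaw):
    c,s=np.cos(yaw),np.sin(yaw); u=np.array([c,s,0]); T=np.eye(4)
    T[:3,0]=u*np.cos(np.pi/6)+[0,0,.5]; T[:3,1]=[-s,c,0]; T[:3,2]=np.cross(T[:3,0],T[:3,1]); T[:3,3]=p; return T
def goto(Tg):
    "remaining move in tool axes mm, rotvec"
    s=manip.state(); Rt=R.from_quat(s["eef_rot"])
    print("mm",(Rt.inv().apply(Tg[:3,3]-s["position"])*1000).round(1),"rot",(Rt.inv()*R.from_matrix(Tg[:3,:3])).as_rotvec().round(4),"t",round(s["time"],2))
def tool(D,x,y,z):
    "tool pose with grasp point at deck x,y,z (m)"
    T=np.eye(4); T[:3,0]=D[:3,0];T[:3,1]=-D[:3,1];T[:3,2]=-D[:3,2]
    T[:3,3]=(D@[x,y,z,1])[:3]-.171*T[:3,2]; return T
E
python3 - <<'E'
from h import *
c,K,C=load("top0.png")
g=lambda u,v:(u/5+235,v/5+105)
a=plane(K,C,g(72,54),[0,0,.139],[0,0,1]);b=plane(K,C,g(600,57),[0,0,.139],[0,0,1])
print(a,b,np.linalg.norm(a-b)); yaw=np.arctan2(-(a-b)[0],(a-b)[1]); m=(a+b)/2
o=m-.118*np.array([np.cos(yaw)*.866,np.sin(yaw)*.866,.5]); o[2]=.08; print("yaw",yaw,"o",o)
D=deckT(o,yaw); n=D[:3,2]; Di=np.linalg.inv(D)
for nm,uv,z in [("line top",(335,62),0),("line low",(335,210),0),("ledge mark",(331,465),.018),("slot up L",(78,336),0),("slot up R",(590,336),0),("brass R",(447,360),-.001),("nest hole",(300,372),.02),("nest UL",(239,214),.02),("nest UR",(366,214),.02),("nest LR",(362,447),.02),("nest LL",(235,447),.02),("green UR",(382,217),.012),("green LR",(376,444),.012)]:
    p=plane(K,C,g(*uv),(D@[0,0,z,1])[:3],n); print(nm,(Di@np.append(p,1))[:3].round(4))
cs,Ks,Cs=load("side0.png"); 
print("side hole chk", proj(Ks,Cs,(D@[0,.012,.02,1])[:3]))
goto(tool(D,.02,0,.1))
E
```

```text
[0.67981217 0.05778721 0.139     ] [ 0.66328897 -0.14132445  0.139     ] 0.19979607076016354
yaw -0.08279490157589663 o [ 0.56971262 -0.03331764  0.08      ]
line top [ 0.1156  0.0003 -0.    ]
line low [ 0.0591 -0.0008 -0.    ]
ledge mark [-0.0383 -0.0005  0.018 ]
slot up L [ 0.0086  0.0991 -0.    ]
slot up R [ 0.0098 -0.1019  0.    ]
brass R [-0.0004 -0.0462 -0.001 ]
nest hole [-0.0004  0.0123  0.02  ]
nest UL [0.061  0.0363 0.02  ]
nest UR [ 0.0612 -0.0116  0.02  ]
nest LR [-0.0303 -0.0123  0.02  ]
nest LL [-0.0306  0.0372  0.02  ]
green UR [ 0.0587 -0.0183  0.012 ]
green LR [-0.0313 -0.0183  0.012 ]
side hole chk [255.99959545 189.7431488 ]
mm [ 406.5 -450.9   79.9] rot [-0.1287  0.5134  0.4739] t 0.15
```

Call:
servo_tool --commands '[[[0,0,0],[0,0,0.1215],0],[[0,0,0],[0,0,0.1215],0],[[0,0,0],[0,0,0.1215],0],[[0,0,0],[0,0,0.1215],0],[[10,-39,0],[0,0,0],0],[[10,-39,0],[0,0,0],0],[[10,-39,0],[0,0,0],0],[[10,-39,0],[0,0,0],0],[[10,-39,0],[0,0,0],0],[[10,-39,0],[0,0,0],0],[[10,-39,0],[0,0,0],0],[[10,-39,0],[0,0,0],0],[[10,-39,0],[0,0,0],0],[[10,-39,0],[0,0.05,0],0],[[10,-39,0],[0,0.075,0],0],[[10,-39,0],[0,0.1,0],0],[[10,-39,0],[0,0.1,0],0],[[10,-39,0],[0,0.1,0],0],[[10,-39,0],[0,0.1,0],0],[[0,0,0],[0,0,0],0]]'

```text
time: 1.82
position: [0.4514, -0.0217, 0.4167]
eef_rot: [0.964, -0.036, 0.262, 0.009]
wrist_force: [-0.9, -0.7, 0.1]
grip_width: 1.002
gripper_force: 0.0
```

```bash
cat >> h.py <<'E'
o0=np.array([0.56971,-0.03332,.08]); D0=deckT(o0,-0.0828)
E
python3 - <<'E'
from h import *
s=manip.state();print(s["position"],s["joint_positions"])
goto(tool(D0,.02,0,.1))
E
```

```text
[ 0.45136329 -0.02170033  0.41673406] [-0.17946855 -0.47229232  2.17271438  0.06954657  0.91458869  1.43845945]
mm [-45.9   2.   79.8] rot [-0.0062 -0.0067  0.0064] t 1.82
```

Call:
servo_tool --commands '[[[-20,1,35],[-0.006,-0.007,0.006],0],[[-20,1,35],[0,0,0],0],[[-6,0,10],[0,0,0],0],[[0,0,0],[0,0,0],0],[[0,0,0],[0,0,0],0]]'

```text
time: 2.23
position: [0.451, -0.0298, 0.3239]
eef_rot: [0.966, -0.044, 0.256, 0.013]
wrist_force: [-0.1, -0.2, 0.2]
grip_width: 1.004
gripper_force: 0.0
```

Run:
```python
from h import *
c,K,C=snap("wrist","w1.png"); goto(tool(D0,.02,0,.1))
for p in([0,.0123,.02],[.118,.1,0],[.118,-.1,0],[-.03,0,.018],[0,-.046,-.001]): print(p,proj(K,C,(D0@np.append(p,1))[:3]).round(1))
```

```text
mm [-0.7 -6.4  0.8] rot [ 0.0068  0.0028 -0.0069] t 2.28
[0, 0.0123, 0.02] [254.7 243.4]
[0.118, 0.1, 0] [138.4  93.2]
[0.118, -0.1, 0] [396.8  91.3]
[-0.03, 0, 0.018] [270.2 274.4]
[0, -0.046, -0.001] [321.6 233.3]
```

View pics/w1.png

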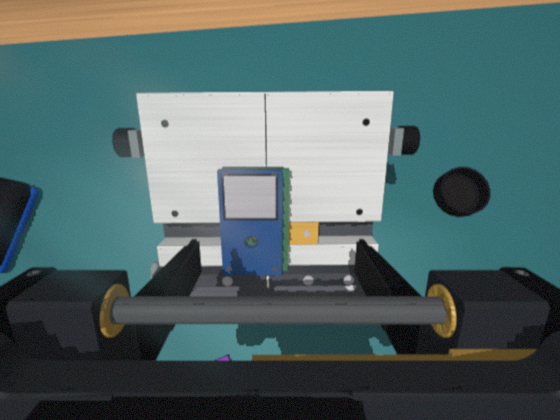

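Wrist view: deck corners at (138,94) and (392,92), scribed line at u=265, ledge mark (268,282), nest hole (251,241), brass right edge (319,233). I'll compare these with the prediction in the deck frame.

Run:
```python
from h import *
c,K,C=load("w1.png"); Di=np.linalg.inv(D0)
g=cv2.cvtColor(c,cv2.COLOR_RGB2GRAY).astype(float); h=cv2.cvtColor(c,cv2.COLOR_RGB2HSV)
def dk(u,v,z): return ((Di@np.append(plane(K,C,(u,v),(D0@[0,0,z,1])[:3],D0[:3,2]),1))[:3]*1000).round(1)
for v in(105,130,155):
    r=g[v,255:276]; w=np.clip(np.median(r)-r-15,0,None); print("line",dk(255+(w*np.arange(21)).sum()/w.sum(),v,0))
m=((h[...,0]>12)&(h[...,0]<28)&(h[...,1]>150)&(h[...,2]>120)); m[:, :285]=0; m[:,330:]=0; m[:215]=0; m[250:]=0
ys,xs=np.nonzero(m); print("brass",xs.max(),ys.min(),ys.max(),dk(xs.max()+.5,233,-.001),dk(315,ys.min()-.5,-.001),dk(315,ys.max()+.5,-.001))
b=((h[...,0]>100)&(h[...,0]<125)&(h[...,1]>120)&(h[...,2]>50)); b[:160]=0;b[280:]=0;b[:,:205]=0;b[:,300:]=0
for v in(175,190,205,220,235,255,268):
    q=np.nonzero(b[v])[0]; e=np.nonzero((h[v,:,0]>45)&(h[v,:,0]<85)&(h[v,:,1]>90)&(np.arange(560)>275)&(np.arange(560)<295))[0]
    print("nest",v,dk(q.min()-.5,v,.02),dk(q.max()+.5,v,.02),"green",dk(e.max()+.5,v,.012) if len(e) else "")
print("hole",dk(251,241,.02),"mark",dk(268,282,.018),"corners",dk(138,94,0),dk(392,92,0))
```

```text
line [108.7   2.6   0. ]
line [89.7  2.4  0. ]
line [69.8  2.5 -0. ]
brass 317 223 242 [  0.3 -42.4  -1. ] [ 10.3 -39.8  -1. ] [ -8.9 -40.4  -1. ]
nest 175 [56.9 -7.7 20. ] [ 56.9 -10.   20. ] green [ 55.4 -14.9  12. ]
nest 190 [45.1 -7.6 20. ] [ 45. -10.  20.] green [ 43.1 -15.   12. ]
nest 205 [32.8 -7.5 20. ] [32.8 -9.1 20. ] green 
nest 220 [20.5 18.3 20. ] [20.2 -9.9 20. ] green [ 17.4 -14.2  12. ]
nest 235 [ 7.6 26.2 20. ] [ 7.2 -9.8 20. ] green [  3.9 -14.2  12. ]
nest 255 [-10.2  39.5  20. ] [-10.8  -9.8  20. ] green [-14.7 -14.3  12. ]
nest 268 [-22.3  41.1  20. ] [-22.9  -8.9  20. ] green [-27.2 -14.3  12. ]
hole [ 2.2 15.3 20. ] mark [-37.3   2.   18. ] corners [117.4 100.4  -0. ] [117.5 -96.3   0. ]
```

```bash
cat >> h.py <<'E'
D=D0.copy(); D[:3,3]+=.0012*D[:3,1]+.0004*D[:3,0]
def here():
    "grasp point in deck frame mm, force in deck axes"
    s=manip.state(); Rt=R.from_quat(s["eef_rot"]).as_matrix(); p=s["position"]+.171*Rt[:,2]
    print("grasp@deck",((np.linalg.inv(D)@np.append(p,1))[:3]*1000).round(2),"F",(D[:3,:3].T@s["wrist_force"]).round(2),"M",(D[:3,:3].T@s["moment"]).round(3),"w",round(s["grip_width"]*95,1),"g",round(s["gripper_force"],1),"t",round(s["time"],2))
E
python3 - <<'E'
from h import *
goto(tool(D,.018,.008,.0215)); here()
E
```

```text
mm [ -2.1 -16.1  79.2] rot [ 0.0068  0.0028 -0.0069] t 2.28
grasp@deck [ 19.76  -8.74 100.82] F [0.46 0.65 1.24] M [ 0.015  0.27  -0.035] w 95.0 g 0.0 t 2.28
```

Call:
servo_tool --commands '[[[0,-8,10],[0.007,0.003,-0.007],0],[[-1,-7,20],[0,0,0],0],[[0,0,20],[0,0,0],0],[[0,0,10],[0,0,0],0],[[0,0,6],[0,0,0],0],[[0,0,6],[0,0,0],0],[[0,0,0],[0,0,0],0],[[0,0,0],[0,0,0],0]]'

```text
time: 2.95
position: [0.4875, -0.0177, 0.2621]
eef_rot: [0.965, -0.04, 0.258, 0.01]
wrist_force: [0.0, 0.5, 0.9]
grip_width: 0.999
gripper_force: 0.0
```

Run:
```python
from h import *
goto(tool(D,.018,.008,.0215)); here()
```

```text
mm [-0.6 -0.4  6.8] rot [-0.0005  0.0007  0.0004] t 2.95
grasp@deck [18.48  7.7  28.27] F [0.41 0.49 0.75] M [ 0.002  0.283 -0.033] w 94.9 g 0.0 t 2.95
```

Call:
servo_tool --commands '[[[0,0,3.5],[0,0,0],0],[[0,0,3],[0,0,0],0],[[0,0,0],[0,0,0],0],[[0,0,0],[0,0,0],0.2],[[0,0,0],[0,0,0],0.3],[[0,0,0],[0,0,0],0.4],[[0,0,0],[0,0,0],0.5],[[0,0,0],[0,0,0],0.6],[[0,0,0],[0,0,0],0.6],[[0,0,0],[0,0,0],0.6],[[0,0,0],[0,0,0],0.6]]' --newtons 8

```text
time: 3.87
position: [0.4902, -0.0175, 0.2551]
eef_rot: [0.965, -0.04, 0.257, 0.01]
wrist_force: [-0.2, 0.1, 1.1]
grip_width: 0.526
gripper_force: 8.0
```

Run:
```python
from h import *
here()
```

```text
grasp@deck [16.88  8.17 20.97] F [0.35 0.13 1.06] M [0.285 0.432 0.011] w 50.0 g 8.0 t 3.87
```

Call:
servo_tool --commands '[[[-2,0,0],[0,0,0],0.6],[[-2,0,0],[0,0,0],0.6],[[-2,0,0],[0,0,0],0.6],[[-2,0,0],[0,0,0],0.6],[[-2,0,0],[0,0,0],0.6],[[0,0,0],[0,0,0],0.6]]'

```text
time: 4.37
position: [0.4844, -0.017, 0.2544]
eef_rot: [0.964, -0.04, 0.264, 0.011]
wrist_force: [9.4, 3.0, 3.3]
grip_width: 0.523
gripper_force: 8.0
```

Run:
```python
from h import *
here()
```

```text
grasp@deck [14.05  8.12 23.27] F [ 9.55  3.82 -1.71] M [ 0.769 -1.538 -0.098] w 49.7 g 8.0 t 4.37
```

Call:
servo_tool --commands '[[[-2,0,0],[0,0,0],0.6],[[-2,0,0],[0,0,0],0.6],[[-2,0,0],[0,0,0],0.6],[[-2,0,0],[0,0,0],0.6],[[0,0,0],[0,0,0],0.6],[[0,0,0],[0,0,0],0.6]]' --newtons 5

```text
time: 4.87
position: [0.4765, -0.0164, 0.2491]
eef_rot: [0.964, -0.04, 0.262, 0.01]
wrist_force: [4.5, 2.6, 4.2]
grip_width: 0.527
gripper_force: 5.0
```

Run:
```python
from h import *
here(); goto(tool(D,0.006,-.0055,.0215))
snap("wrist","w2.png")
```

```text
grasp@deck [ 3.57  8.11 22.6 ] F [5.77 2.95 1.49] M [ 0.553 -0.721 -0.1  ] w 50.1 g 5.0 t 4.87
mm [ 3.5 13.5  1.1] rot [-0.0009 -0.0065  0.0001] t 4.87
```

View pics/w2.png

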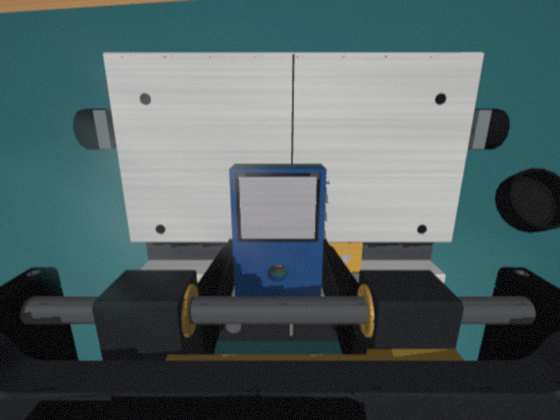

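The pack is squeezed square between the fingers (width 50 mm), with the nest hole at (277,271). Next I slide it along the ledge to y ≈ -5.5.

Call:
servo_tool --commands '[[[0,2,0],[0,0,0],0.6],[[0,2,0],[0,0,0],0.6],[[0,2,0],[0,0,0],0.6],[[0,2,0],[0,0,0],0.6],[[0,2,0],[0,0,0],0.6],[[0,2,0],[0,0,0],0.6],[[0,1.5,0],[0,0,0],0.6],[[-1,0,0],[0,0,0],0.6],[[-1,0,0],[0,0,0],0.6],[[0,0,0],[0,0,0],0.6]]'

```text
time: 5.75
position: [0.4738, -0.0297, 0.2482]
eef_rot: [0.964, -0.04, 0.262, 0.01]
wrist_force: [6.7, 4.1, 3.9]
grip_width: 0.524
gripper_force: 5.0
```

Run:
```python
from h import *
here(); goto(tool(D,0.002,-.0055,.0215))
```

```text
grasp@deck [ 1.82 -5.42 22.61] F [7.46 4.63 0.19] M [ 0.692 -0.877 -0.089] w 49.8 g 5.0 t 5.75
mm [ 1.4 -0.   1.1] rot [-0.0007 -0.007  -0.0001] t 5.75
```

Call:
servo_tool --commands '[[[0,0,0],[0,0,0],0.4],[[0,0,0],[0,0,0],0.2],[[0,0,0],[0,0,0],0.1],[[0,0,-6],[0,0,0],0],[[0,0,-20],[0,0,0],0],[[0,0,-25],[0,0,0],0],[[0,0,-25],[0,0,0],0],[[0,0,0],[0,0,0],0],[[0,0,0],[0,0,0],0]]'

```text
time: 6.5
position: [0.434, -0.0267, 0.3125]
eef_rot: [0.965, -0.04, 0.259, 0.011]
wrist_force: [0.4, -0.3, 0.0]
grip_width: 0.998
gripper_force: 0.0
```

Run:
```python
from h import *
c,K,C=snap("wrist","w3.png"); here()
u=proj(K,C,(D@[0,-.0055,.02,1])[:3]); print(u)
i=cv2.cvtColor(c,cv2.COLOR_RGB2BGR)[150:290,190:350]; cv2.imwrite("pics/w3z.png",cv2.resize(i,None,fx=4,fy=4,interpolation=cv2.INTER_CUBIC))
```

```text
grasp@deck [-2.98 -5.66 97.07] F [ 0.71 -0.47  0.52] M [ 0.06   0.273 -0.006] w 94.8 g 0.0 t 6.55
[278.75380767 221.75157977]
```

View pics/w3z.png

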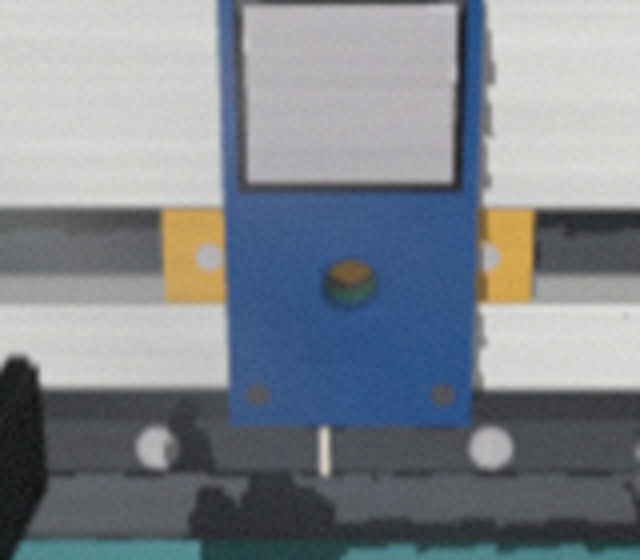

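The pack is square on the ledge and both ends of the brass block show (163 and 534, middle 348.5). The nest hole is at 350, so block and pack are aligned to about 0.5 mm. Next, the pin.

```bash
cat >> h.py <<'E'
from scipy.linalg import logm
def twist(Tg,n):
    s=manip.state(); T=np.eye(4); T[:3,:3]=R.from_quat(s["eef_rot"]).as_matrix(); T[:3,3]=s["position"]
    L=np.real(logm(np.linalg.inv(T)@Tg))/n; print(n,"rows of",(L[:3,3]*1000).round(1),np.array([L[2,1],L[0,2],L[1,0]]).round(4))
def down(x,y,z,yaw):
    c,s=np.cos(yaw),np.sin(yaw); T=np.eye(4); T[:3,0]=[c,s,0];T[:3,1]=[s,-c,0];T[:3,2]=[0,0,-1]; T[:3,3]=[x,y,z+.171]; return T
E
python3 - <<'E'
from h import *
twist(down(.437,.258,.17,.52),11); here()
E
```

```text
11 rows of [  6.7 -25.4  -1.8] [ 0.0142 -0.046  -0.0535]
grasp@deck [-2.98 -5.66 97.07] F [ 0.71 -0.47  0.52] M [ 0.06   0.273 -0.006] w 94.8 g 0.0 t 6.55
```

Call:
servo_tool --commands '[[[7,-25,-2],[0.014,-0.046,-0.0535],0],[[7,-25,-2],[0.014,-0.046,-0.0535],0],[[7,-25,-2],[0.014,-0.046,-0.0535],0],[[7,-25,-2],[0.014,-0.046,-0.0535],0],[[7,-25,-2],[0.014,-0.046,-0.0535],0],[[7,-25,-2],[0.014,-0.046,-0.0535],0],[[7,-25,-2],[0.014,-0.046,-0.0535],0],[[7,-25,-2],[0.014,-0.046,-0.0535],0],[[7,-25,-2],[0.014,-0.046,-0.0535],0],[[7,-25,-2],[0.014,-0.046,-0.0535],0],[[7,-25,-2],[0.014,-0.046,-0.0535],0],[[0,0,0],[0,0,0],0],[[0,0,0],[0,0,0],0],[[0,0,0],[0,0,0],0]]'

```text
time: 7.72
position: [0.4469, 0.2537, 0.344]
eef_rot: [0.966, 0.257, -0.002, 0.002]
wrist_force: [0.5, -0.2, 0.0]
grip_width: 1.001
gripper_force: 0.0
```

Run:
```python
from h import *
c,K,C=snap("wrist","w4.png"); goto(down(.437,.258,.17,.52))
h=cv2.cvtColor(c,cv2.COLOR_RGB2HSV)
m=(((h[...,0]<8)|(h[...,0]>172))&(h[...,1]>120)&(h[...,2]>60)).astype(np.uint8)
n,l,st,ct=cv2.connectedComponentsWithStats(m)
for i in range(1,n):
    if st[i,4]>40: print(st[i],ct[i],plane(K,C,ct[i],[0,0,.06],[0,0,1]).round(4))
print(proj(K,C,[.437,.258,.068]),proj(K,C,[.376,.223,.068]))
```

```text
mm [-6.3 -9.   3.4] rot [ 0.0021  0.0036 -0.0012] t 7.77
[259 199  23  25 196] [270.71428571 206.55102041] [0.4465 0.2613 0.06  ]
[268.59496481 219.6642503 ] [269.34544507 288.77335574]
```

View pics/w4.png

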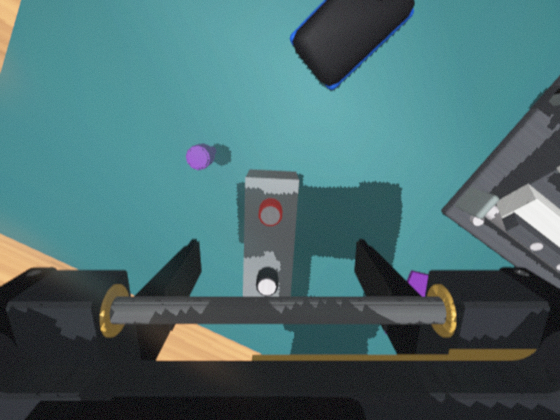

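The knob's top disc is at (270,215) and the short pin's at (267,285).

Run:
```python
from h import *
c,K,C=load("w4.png")
h=cv2.cvtColor(c,cv2.COLOR_RGB2HSV)[190:235,250:292]
m=((h[...,1]<60)&(h[...,2]>130)).astype(np.uint8); n,l,st,ct=cv2.connectedComponentsWithStats(m)
print([(st[i].tolist(),(ct[i]+[250,190]).round(1)) for i in range(1,n) if st[i,4]>20])
a=plane(K,C,(270,215),[0,0,.068],[0,0,1]);b=plane(K,C,(267,285),[0,0,.068],[0,0,1]);print(a,b,np.linalg.norm(a-b))
c,K,C=load("top0.png");p=plane(K,C,(157,255),[0,0,.068],[0,0,1]);print("top",p)
goto(down(*(a[:2]+p[:2])/2,.067,.52))
```

```text
[([12, 0, 30, 5, 113], array([277.2, 191.5])), ([11, 17, 19, 18, 178], array([269.6, 215.3]))]
[0.44145059 0.25905938 0.068     ] [0.37847495 0.22696671 0.068     ] 0.0706814758766244
top [0.43846673 0.25567303 0.068     ]
mm [ -3.7  -7.3 106.4] rot [ 0.0021  0.0036 -0.0012] t 7.77
```

Call:
servo_tool --commands '[[[-3.7,-7.3,20],[0.002,0.004,0],0.4],[[0,0,30],[0,0,0],0.4],[[0,0,25],[0,0,0],0.4],[[0,0,14],[0,0,0],0.4],[[0,0,8],[0,0,0],0.4],[[0,0,0],[0,0,0],0.4],[[0,0,0],[0,0,0],0.4],[[0,0,0],[0,0,0],0.4]]'

```text
time: 8.43
position: [0.441, 0.2583, 0.2503]
eef_rot: [0.967, 0.257, 0.002, -0.001]
wrist_force: [-0.6, 0.6, 0.7]
grip_width: 0.603
gripper_force: 0.0
```

Run:
```python
from h import *
goto(down(.440,.2574,.0675,.52)); s=manip.state(); print(s["wrist_force"])
```

```text
mm [-1.4  0.3 11.8] rot [ 0.0002 -0.005  -0.001 ] t 8.43
[-0.63399258  0.5989235   0.74322401]
```

Call:
servo_tool --commands '[[[-1,0,6],[0,-0.004,0],0.4],[[0,0,5.5],[0,0,0],0.4],[[0,0,0],[0,0,0],0.4],[[0,0,0],[0,0,0],0.7],[[0,0,0],[0,0,0],0.9],[[0,0,0],[0,0,0],0.9],[[0,0,0],[0,0,0],0.9],[[0,0,0],[0,0,0],0.9]]' --newtons 5

```text
time: 9.1
position: [0.4395, 0.258, 0.2376]
eef_rot: [0.966, 0.257, -0.001, 0.0]
wrist_force: [-0.5, 0.3, -0.0]
grip_width: 0.304
gripper_force: 0.0
```

Run:
```python
from h import *
goto(down(.440,.2574,.0675,.52)); s=manip.state(); print(R.from_quat(s["eef_rot"]).inv().apply(s["wrist_force"]),s["grip_width"]*95)
```

```text
mm [ 0.1  0.8 -0.9] rot [-0.      0.0011 -0.0002] t 9.1
[-0.27747247 -0.54790315  0.04418476] 28.909361609665247
```

Still closing. I'll continue at 25 N and then lift 4 mm at a time.

Call:
servo_tool --commands '[[[0,0,-0.5],[0,0,0],0.9],[[0,0,0],[0,0,0],0.9],[[0,0,0],[0,0,0],0.9],[[0,0,0],[0,0,0],0.9]]' --newtons 25

```text
time: 9.43
position: [0.4395, 0.2579, 0.238]
eef_rot: [0.966, 0.257, -0.001, 0.0]
wrist_force: [1.4, -1.6, 0.7]
grip_width: 0.225
gripper_force: 25.0
```

Run:
```python
from h import *
goto(down(.440,.2574,.0675,.52)); s=manip.state(); print(R.from_quat(s["eef_rot"]).inv().apply(s["wrist_force"]),s["grip_width"]*95,s["gripper_force"],s["position"][2]-.171)
```

```text
mm [ 0.2  0.7 -0.5] rot [ 0.0003  0.0014 -0.0002] t 9.43
[ 0.46747775  2.07119223 -0.68104167] 21.378215164047045 24.99920815229416 0.06697037354748578
```

Call:
servo_tool --commands '[[[0,0,-4],[0,0,0],0.9],[[0,0,-10],[0,0,0],0.9],[[0,0,-20],[0,0,0],0.9],[[0,0,-30],[0,0,0],0.9],[[0,0,-30],[0,0,0],0.9],[[0,0,-30],[0,0,0],0.9],[[0,0,0],[0,0,0],0.9],[[0,0,0],[0,0,0],0.9],[[0,0,0],[0,0,0],0.9]]'

```text
time: 10.18
position: [0.4392, 0.258, 0.3617]
eef_rot: [0.966, 0.257, -0.001, 0.0]
wrist_force: [-0.0, 1.0, -2.0]
grip_width: 0.223
gripper_force: 25.0
```

Run:
```python
from h import *
s=manip.state(); print(s["grip_width"]*95,s["gripper_force"],s["wrist_force"]); twist(tool(D,0,-.0055,.13),16)
```

```text
21.18630666294085 24.997921586036682 [-0.02888088  1.02969375 -1.97064415]
16 rows of [-5.4 17.2  0.4] [-0.0098  0.0318  0.0368]
```

Call:
servo_tool --commands '[[[-5.4,17.2,0.4],[-0.0098,0.0318,0.0368],0.9],[[-5.4,17.2,0.4],[-0.0098,0.0318,0.0368],0.9],[[-5.4,17.2,0.4],[-0.0098,0.0318,0.0368],0.9],[[-5.4,17.2,0.4],[-0.0098,0.0318,0.0368],0.9],[[-5.4,17.2,0.4],[-0.0098,0.0318,0.0368],0.9],[[-5.4,17.2,0.4],[-0.0098,0.0318,0.0368],0.9],[[-5.4,17.2,0.4],[-0.0098,0.0318,0.0368],0.9],[[-5.4,17.2,0.4],[-0.0098,0.0318,0.0368],0.9],[[-5.4,17.2,0.4],[-0.0098,0.0318,0.0368],0.9],[[-5.4,17.2,0.4],[-0.0098,0.0318,0.0368],0.9],[[-5.4,17.2,0.4],[-0.0098,0.0318,0.0368],0.9],[[-5.4,17.2,0.4],[-0.0098,0.0318,0.0368],0.9],[[-5.4,17.2,0.4],[-0.0098,0.0318,0.0368],0.9],[[-5.4,17.2,0.4],[-0.0098,0.0318,0.0368],0.9],[[-5.4,17.2,0.4],[-0.0098,0.0318,0.0368],0.9],[[-5.4,17.2,0.4],[-0.0098,0.0318,0.0368],0.9],[[0,0,0],[0,0,0],0.9],[[0,0,0],[0,0,0],0.9],[[0,0,0],[0,0,0],0.9]]'

```text
time: 11.77
position: [0.4255, -0.0252, 0.3412]
eef_rot: [0.965, -0.04, 0.257, 0.01]
wrist_force: [-0.5, -0.0, -0.1]
grip_width: 0.229
gripper_force: 25.0
```

Run:
```python
from h import *
here(); goto(tool(D,0,-.0055,.09)); c,K,C=snap("wrist","w5.png"); cs,Ks,Cs=snap("side","s5.png")
print(proj(K,C,(D@[0,-.0055,.02,1])[:3]),proj(K,C,(D@[0,-.0055,.071,1])[:3]),proj(Ks,Cs,(D@[0,-.0055,.071,1])[:3]),proj(Ks,Cs,(D@[0,-.0055,.02,1])[:3]))
a=cv2.resize(c[150:290,190:330],(400,400),interpolation=3); b=cv2.resize(cs[100:240,190:330],(400,400),interpolation=3)
cv2.imwrite("pics/m5.png",cv2.cvtColor(np.hstack([a,b]),cv2.COLOR_RGB2BGR))
```

```text
grasp@deck [  4.65  -4.86 127.39] F [-0.53 -0.08  0.15] M [ 0.035  0.364 -0.055] w 21.7 g 25.0 t 11.77
mm [-5.1  0.5 37.4] rot [-0.0011  0.003  -0.    ] t 11.77
[279.68653646 217.25191449] [280.13125867 239.15464322] [270.58535343 171.80031175] [260.61027404 184.71486189]
```

View pics/m5.png

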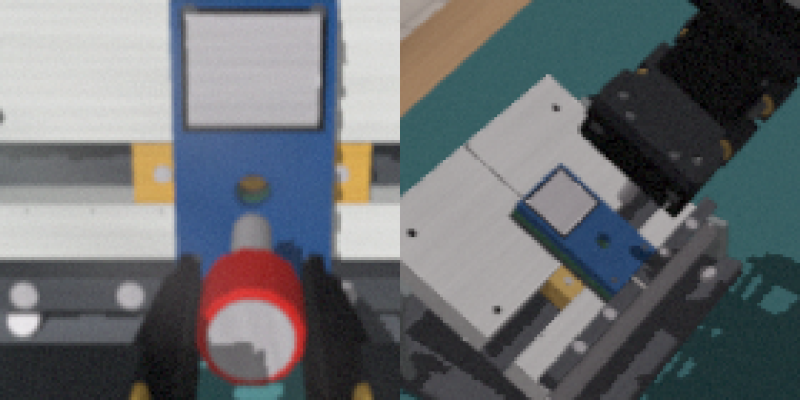

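The pin sits upright in the gripper and lines up in y with the nest hole (shank at u=253, hole at u=253 in the crop).

Call:
servo_tool --commands '[[[-4.5,0.5,10],[0,0.003,0],0.9],[[0,0,15],[0,0,0],0.9],[[0,0,10],[0,0,0],0.9],[[0,0,5],[0,0,0],0.9],[[0,0,0],[0,0,0],0.9],[[0,0,0],[0,0,0],0.9],[[0,0,0],[0,0,0],0.9],[[0,0,0],[0,0,0],0.9]]'

```text
time: 12.53
position: [0.4419, -0.0272, 0.3063]
eef_rot: [0.965, -0.04, 0.261, 0.011]
wrist_force: [0.7, -0.3, -0.0]
grip_width: 0.224
gripper_force: 25.0
```

Run:
```python
from h import *
here(); goto(tool(D,0.0,-.0055,.079)); c,K,C=snap("wrist","w6.png")
s=manip.state(); 
T=np.eye(4);T[:3,:3]=R.from_quat(s["eef_rot"]).as_matrix();T[:3,3]=s["position"]
tip=(T@[0,0,.23,1])[:3]; print("tip pred",proj(K,C,tip),proj(K,C,(T@[.005,0,.2285,1])[:3]),"hole pred",proj(K,C,(D@[0,-.0055,.02,1])[:3]))
i=c[180:270,220:340]; cv2.imwrite("pics/w6z.png",cv2.resize(cv2.cvtColor(i,cv2.COLOR_RGB2BGR),None,fx=6,fy=6,interpolation=cv2.INTER_CUBIC))
```

```text
grasp@deck [ 2.72 -5.64 88.9 ] F [ 0.63 -0.22 -0.41] M [-0.009  0.318  0.002] w 21.3 g 25.0 t 12.53
mm [-2.1 -0.2  9.9] rot [-0.0004 -0.004   0.0002] t 12.53
tip pred [279.30194074 232.26457185] [279.32660758 226.63453031] hole pred [278.95141142 231.22907797]
```

View pics/w6z.png

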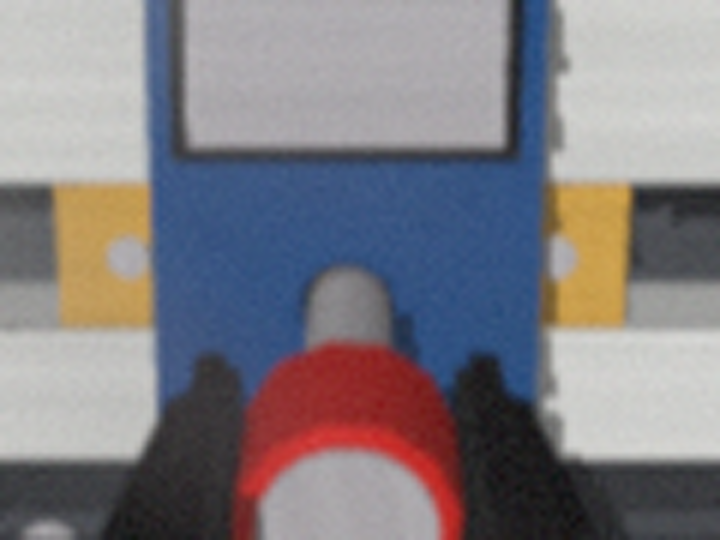

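Call:
servo_tool --commands '[[[-1.5,-0.2,4],[0,-0.004,0],0.9],[[-1.4,0,3],[0,0,0],0.9],[[0,0,1],[0,0,0],0.9],[[0,0,0],[0,0,0],0.9],[[0,0,0],[0,0,0],0.9],[[0,0,0],[0,0,0],0.9]]'

```text
time: 13.08
position: [0.4433, -0.0273, 0.2971]
eef_rot: [0.965, -0.04, 0.258, 0.01]
wrist_force: [-0.0, -0.1, -0.5]
grip_width: 0.23
gripper_force: 25.0
```

Run:
```python
from h import *
here(); goto(tool(D,-.0008,-.0055,.079))
```

```text
grasp@deck [-1.63 -5.58 80.23] F [-0.28 -0.1  -0.42] M [0.061 0.349 0.054] w 21.8 g 25.0 t 13.08
mm [ 0.6 -0.2  1.2] rot [-0.0004  0.0013 -0.0003] t 13.08
```

Call:
servo_tool --commands '[[[0.6,0,1],[0,0.001,0],0.9],[[0,0,1],[0,0,0],0.9],[[0,0,1],[0,0,0],0.9],[[0,0,1],[0,0,0],0.9],[[0,0,1],[0,0,0],0.9],[[0,0,0],[0,0,0],0.9],[[0,0,0],[0,0,0],0.9]]'

```text
time: 13.67
position: [0.4462, -0.0275, 0.2927]
eef_rot: [0.965, -0.04, 0.258, 0.01]
wrist_force: [-0.0, 1.0, -1.9]
grip_width: 0.226
gripper_force: 25.0
```

Run:
```python
from h import *
here(); goto(tool(D,-.0008,-.0055,.074))
```

```text
grasp@deck [-1.24 -5.49 74.99] F [-1.02  1.04 -1.57] M [ 0.054  0.45  -0.022] w 21.4 g 25.0 t 13.67
mm [ 0.3 -0.1  1. ] rot [-0.0005  0.001  -0.0002] t 13.67
```

Call:
servo_tool --commands '[[[0,0,1],[0,0,0],0.9],[[0,0,1],[0,0,0],0.9],[[0,0,1],[0,0,0],0.9],[[0,0,1],[0,0,0],0.9],[[0,0,1],[0,0,0],0.9],[[0,0,1],[0,0,0],0.9],[[0,0,1],[0,0,0],0.9],[[0,0,1],[0,0,0],0.9],[[0,0,0],[0,0,0],0.9],[[0,0,0],[0,0,0],0.9]]'

```text
time: 14.5
position: [0.4503, -0.0279, 0.2859]
eef_rot: [0.965, -0.04, 0.258, 0.011]
wrist_force: [-0.7, 0.7, -1.5]
grip_width: 0.223
gripper_force: 25.0
```

Run:
```python
from h import *
here(); goto(tool(D,-.0008,-.0055,.064))
```

```text
grasp@deck [-1.04 -5.57 67.06] F [-1.45  0.65 -0.92] M [ 0.09   0.58  -0.027] w 21.2 g 25.0 t 14.5
mm [ 0.1 -0.1  3.1] rot [-0.0004  0.0006 -0.0001] t 14.5
```

Call:
servo_tool --commands '[[[0,0,1],[0,0,0],0.9],[[0,0,1],[0,0,0],0.9],[[0,0,1],[0,0,0],0.9],[[0,0,1],[0,0,0],0.9],[[0,0,1],[0,0,0],0.9],[[0,0,1],[0,0,0],0.9],[[0,0,1],[0,0,0],0.9],[[0,0,1],[0,0,0],0.9],[[0,0,1],[0,0,0],0.9],[[0,0,1],[0,0,0],0.9],[[0,0,1],[0,0,0],0.9],[[0,0,1],[0,0,0],0.9],[[0,0,0],[0,0,0],0.9],[[0,0,0],[0,0,0],0.9]]'

```text
time: 15.67
position: [0.4562, -0.0283, 0.2755]
eef_rot: [0.965, -0.04, 0.258, 0.01]
wrist_force: [-0.3, 1.3, -2.4]
grip_width: 0.221
gripper_force: 25.0
```

Run:
```python
from h import *
here(); goto(tool(D,-.0008,-.0055,.055))
```

```text
grasp@deck [-1.09 -5.45 55.04] F [-1.54  1.31 -1.91] M [0.358 0.715 0.054] w 21.0 g 25.0 t 15.67
mm [ 0.2 -0.1  0. ] rot [-0.0006  0.0006 -0.0003] t 15.67
```

Call:
servo_tool --commands '[[[0,0,1],[0,0,0],0.9],[[0,0,1],[0,0,0],0.9],[[0,0,1],[0,0,0],0.9],[[0,0,1],[0,0,0],0.9],[[0,0,1],[0,0,0],0.9],[[0,0,1],[0,0,0],0.9],[[0,0,1],[0,0,0],0.9],[[0,0,1],[0,0,0],0.9],[[0,0,1],[0,0,0],0.9],[[0,0,1],[0,0,0],0.9],[[0,0,1],[0,0,0],0.9],[[0,0,1],[0,0,0],0.9],[[0,0,0],[0,0,0],0.9],[[0,0,0],[0,0,0],0.9]]'

```text
time: 16.83
position: [0.4622, -0.0287, 0.265]
eef_rot: [0.965, -0.04, 0.258, 0.01]
wrist_force: [-1.1, 2.8, -2.4]
grip_width: 0.227
gripper_force: 25.0
```

Run:
```python
from h import *
here(); goto(tool(D,-.0008,-.0055,.041))
```

```text
grasp@deck [-1.16 -5.43 42.99] F [-2.35  2.69 -1.44] M [ 0.74   0.875 -0.005] w 21.6 g 25.0 t 16.83
mm [ 0.2 -0.   2. ] rot [-0.0006  0.0007 -0.0003] t 16.83
```

Still free. I'll take the last 2–3 mm gently and watch for contact.

Call:
servo_tool --commands '[[[0,0,0.6],[0,0,0],0.9],[[0,0,0.6],[0,0,0],0.9],[[0,0,0.6],[0,0,0],0.9],[[0,0,0.6],[0,0,0],0.9],[[0,0,0.6],[0,0,0],0.9],[[0,0,0],[0,0,0],0.9],[[0,0,0],[0,0,0],0.9]]'

```text
time: 17.42
position: [0.4636, -0.0289, 0.263]
eef_rot: [0.965, -0.04, 0.258, 0.01]
wrist_force: [-6.9, 3.7, 4.2]
grip_width: 0.227
gripper_force: 25.0
```

Run:
```python
from h import *
here()
```

```text
grasp@deck [-1.09 -5.42 40.52] F [-4.07  3.17  7.24] M [ 0.7    1.418 -0.009] w 21.6 g 25.0 t 17.42
```

The axial force has risen to about 8 N with the knob at the expected seated height. I'll let go and back off.

Call:
servo_tool --commands '[[[0,0,0],[0,0,0],0.7],[[0,0,0],[0,0,0],0.6],[[0,0,0],[0,0,0],0.5],[[0,0,0],[0,0,0],0.3],[[0,0,-5],[0,0,0],0.3],[[0,0,-15],[0,0,0],0.3],[[0,0,-25],[0,0,0],0.3],[[0,0,-25],[0,0,0],0.3],[[0,0,0],[0,0,0],0.3],[[0,0,0],[0,0,0],0.3]]'

```text
time: 18.25
position: [0.429, -0.0262, 0.3254]
eef_rot: [0.964, -0.04, 0.261, 0.011]
wrist_force: [-0.1, -0.9, 0.2]
grip_width: 0.702
gripper_force: 0.0
```

Run:
```python
from h import *
here(); c,K,C=snap("wrist","w7.png"); cs,Ks,Cs=snap("side","s7.png")
print("knob top pred",proj(K,C,(D@[0,-.0054,.042,1])[:3]),"side",proj(Ks,Cs,(D@[0,-.0054,.042,1])[:3]))
a=cv2.resize(c[130:330,180:380],(400,400),interpolation=3); b=cv2.resize(cs[120:240,190:310],(400,400),interpolation=3)
cv2.imwrite("pics/m7.png",cv2.cvtColor(np.hstack([a,b]),cv2.COLOR_RGB2BGR))
```

```text
grasp@deck [  1.14  -5.81 111.89] F [ 0.09 -0.92  0.14] M [0.029 0.308 0.011] w 66.7 g 0.0 t 18.25
knob top pred [278.53207158 228.92119075] side [264.75194307 179.34479541]
```

View pics/m7.png

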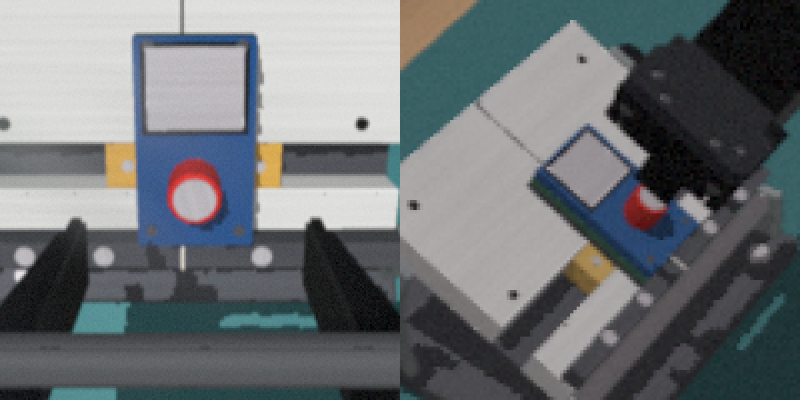

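The knob sits on the nest. In the side view its top is at about (265.3,179.1) against (264.8,179.3) predicted for seated. The plates are square on the ledge and the gripper is clear. Handing in.

```bash
python3 -c "
from plant import manip
print(manip.job_done())"
```

```text
the job is handed in; nothing more can be done
None
```

I squared the pack on the ledge, passed the long red-knobbed pin through all three plates into the locating block, seated the knob on the nest at about 8 N, released it, and handed the job in at about 18 s; no verdict was returned.

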